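# Find the heavy side of a shaker wheel

### The job

The sealed green drive wheel of the sieve shaker sits on its bearing stand, with a weight hidden somewhere on one side of it. Turn the wheel by hand at its rim and let it roll or feel its pull to find out which side is heavy; the dry bearing stops a released wheel well short of the bottom, so try it from both sides and take the middle. Finish gripping the wheel's rim between the fingers and holding it still with its heavy side straight down, and leave the brush, tape roll and camera where they lie.

Things in the scene. Friction and masses are not known exactly. Their poses are not given: they have to be found in the camera images.
- stand: grey steel bearing stand, fixed: base plate 125 x 150 x 12 mm, one pillar behind the wheel (36 mm wide, x = 28 to 52 mm, rounded top of 18 mm radius round the axle). Origin on the table under the wheel's centre; z up; x along the level axle, from the wheel's marked face to the pillar (roughly away from the robot); y to the left.
- axle (a point): wheel centre, fixed 90 mm above the stand's origin, axes as the stand's. Slug's pull at most 0.09 to 0.14 N m, dry bearing friction 0.045 N m: a released wheel stays if the heavy side is within a band of 18 to 30 degrees either side of straight down or up; from elsewhere it rolls slowly down (about 1 rad/s, no swinging past) and stops within about 3 s at the near edge of the bottom band.
- wheel: green closed drum, 60 mm radius, 30 mm thick, 0.7 kg, turning endlessly on the axle. Origin at its centre, x along the axle, z toward the white mark; lines on rim and front face: white z, yellow y, red -z, blue -y. Faces flat beyond 30 mm radius: pinch the rim across its thickness from above or tilted sideways, finger tips at least 30 mm from the axle; open fingers may straddle it as it turns.
- mark (a point): outer end of the white radial line on the wheel's front face, 58 mm from the axle; shows how the wheel is turned, not where it is heavy. The hidden slug (called slug in the rules, neither seen nor measured) of 0.25 to 0.36 kg is fixed inside the wheel, its centre 38 mm from the axle, in a direction that differs every time and has nothing to do with the mark.
- brush: bystander: blue-handled brush lying down, 175 x 25 x 25 mm; leave alone.
- tape_roll: bystander: roll of masking tape lying flat, 96 mm across, 25 mm high; leave alone.
- camera: bystander: small black camera lying on its back, 59 x 98 x 27 mm; leave alone.
Mind the look-alikes: they are no part of the job. There is more than one size of the stand; the job needs the larger.

How it is judged:
By the outcome, as a careful person would: the job done as asked, in the order asked, and still so for the second after the job is handed in, while the arm keeps its last pose, push and grip.
It also fails if it takes over 56 s, if anything falls off the work surface, if the arm or the gripper's body presses on something with over 40 N, if the wrist force passes 120 N, or if a joint passes its speed limit or range.

### The arm

A 6-joint arm with a two-finger parallel gripper is mounted at the origin on a cart in front of the work surface, level with it; the furniture and walls round the work are solid. World frame = base frame: x ahead of the robot, y to its left, z up, the work surface at z = 0. Lengths are in m, angles in rad, forces in N, time in s.
With the tool pointing down it reaches from about 0.425 to 0.95 m from the base axis. Payload 3.5 kg.
Tool frame: the origin (TCP) lies midway between the tips of the shut fingers; the grasp point (between the pads) lies ctrl.grasp_offset behind it (ctrl.grasp_offset is the distance from the TCP to the grasp point, in m); x points along the fingers, y is the direction in which the jaws open and shut, and the axes are right-handed (so a half turn about x gives the same grasp; the last joint's range is limited). The gripper opens to 85 mm and grips with 20 to 120 N. Pads are 22 mm wide; open, the fingers measure 114 mm over their backs; the gripper's body (76 mm by 85 mm) begins 54 mm behind the grasp point. The pads swing forward as they close: fully open they stand 13 mm farther back than shut.
Start: joints at [1.068, 0.286, 1.577, -0, 1.279, -0.15], TCP at [0.233, 0.633, 0.211] pointing down, gripper open.
Joint ranges: [-2.77, 2.77], [-0.9, 2.22], [0.21, 2.48], [-1.53, 4.67], [0.24, 2.81], [-2.84, 2.84]. Speed limits (rad/s): [2.79, 2.79, 3.14, 3.14, 3.14, 3.14].

### API

Orientations are given as a unit quaternion [x, y, z, w].
In Python, from plant import readout, read_camera, sign_off, ctrl gives the robot as it stands.
- The arm moves only by the tool drive_tool, never from a script. Its argument "steps" is a list of rows, each a list of 5 numbers: the shift along the tool's x, y, z in cm, then the turn about the tool's x in degrees, then the opening, from 0 (shut) to 1 (fully open). A call has 1 to 10 rows; each row shifts and turns the commanded pose from where the row before left it, along the tool's axes as they then stand; what a row does not reach is not made up. A row lasts 1/10 s, in which the tool goes at most 50 mm and 8.59 degrees, less where a joint would pass 70% of its speed; a pose out of reach is approached as far as the arm can. A call is refused whole if a number of a shift passes 5 or a number of a turn 8.59, either way. A call with a gripper value outside its range is refused whole. The fingers move at their own pace and stop on an object; "force" is the grip in N (left out, the last holds). Time passes only in rows, so rows that do not move let the fingers close. It gives the time, the measured TCP pose, the force and the opening at its end, in the units of the state.
- readout.get_state(): the state, without advancing time (a new reading comes with each control period).
- read_camera(name): name is "scene" or "side" or "wrist"; returns a dict with "frame" (480x640x3 uint8, red, green, blue), "vertical_fov" (degrees; the focal length in pixels is half the picture's height over the tangent of half this angle, whatever the lens; pixels are square), "cx", "cy" (the principal point, pixels), "eye" and "orientation" of the camera in the world. Camera axes: x right, y up, looking along -z (the intrinsics and any distortion apply to the point x, -y, -z); pixel columns grow to the right and rows downward; lengths in m; the calibration is good to about 2 mm. A picture is of the moment at which its call begins. There is no depth.
- sign_off(): hands the job in, once; it reports no verdict.
The state is a dict: "time": time; "qpos": joint angles; "dq": joint speeds; "joint_efforts": joint torques, N m; "eef_pos": TCP position; "tcp_rot": TCP orientation; "contact_force": force on the tool from outside, world axes, zero at the start; "wrist_torque": the same for the moment, N m; "opening": opening from 0.0 (shut) to 1.0 (fully open).
Only numpy, scipy, OpenCV 4.12 (cv2) and the standard library are available. Lean on these libraries where they do the work, as an engineer would, in place of code of your own. Each camera call takes 0.05 s, during which the arm holds its last target. There are 200 camera calls.

## Working session

There is one attempt and no reset: what is moved stays moved. The work goes in short steps, Python scripts to look and compute and a tool call to move; the robot and the scene stay as the last step left them, time stands still between calls to the robot, and variables do not carry over. Pictures are saved under pics/ and viewed, about 8 in all and at most 12, crops included, and the job is handed in when it is done.

Besides the shell and the picture viewer there is one more tool, called after "Emit:" as a command line: name --pt "numbers of a row" for each row, then --argument value for the rest. drive_tool: Moves the arm, as the interface text tells. Its arguments: {"type":"object","properties":{"steps":{"type":"array","items":{"type":"array","items":{"type":"number"}}},"force":{"type":"number"}},"required":["steps"]}

```bash
mkdir -p pics; cat > h.py <<'E'
from plant import readout, read_camera, sign_off, ctrl
import numpy as np, cv2
from scipy.spatial.transform import Rotation as R
def ray(c,u,v):
    f=240/np.tan(np.radians(c["vertical_fov"])/2)
    d=np.array([(u-c["cx"])/f,-(v-c["cy"])/f,-1.])
    return np.array(c["eye"]), R.from_quat(c["orientation"]).apply(d)
def onz(c,u,v,z):
    e,d=ray(c,u,v); return e+d*(z-e[2])/d[2]
def onx(c,u,v,x):
    e,d=ray(c,u,v); return e+d*(x-e[0])/d[0]
def proj(c,p):
    f=240/np.tan(np.radians(c["vertical_fov"])/2)
    q=R.from_quat(c["orientation"]).inv().apply(np.array(p)-np.array(c["eye"]))
    return c["cx"]+f*q[0]/-q[2], c["cy"]-f*q[1]/-q[2]
def save(c,n): cv2.imwrite(n,cv2.cvtColor(c["frame"],cv2.COLOR_RGB2BGR))
E
python3 - <<'E'
from h import *
ims=[]
for n in ["scene","side","wrist"]:
    c=read_camera(n); save(c,f"pics/{n}0.png"); print(n,{k:v for k,v in c.items() if k!="frame"}, list(c))
print(readout.get_state(), ctrl.grasp_offset)
E
```

```text
scene {'vertical_fov': 47.287535292573125, 'cx': 321.5860609860013, 'cy': 231.56619649608808, 'eye': array([ 0.03777748, -0.73277893,  0.77196206]), 'orientation': array([ 0.40851021, -0.14039064, -0.29021177,  0.85392447])} ['frame', 'vertical_fov', 'cx', 'cy', 'eye', 'orientation']
side {'vertical_fov': 56.681813413455195, 'cx': 320.54298763872754, 'cy': 242.34525204582158, 'eye': array([0.47859738, 0.64698238, 0.61050423]), 'orientation': array([-0.02517419,  0.45750928,  0.88725412, -0.05321327])} ['frame', 'vertical_fov', 'cx', 'cy', 'eye', 'orientation']
wrist {'vertical_fov': 68.06273603422895, 'cx': 319.33439124226214, 'cy': 234.52754402068052, 'eye': array([0.15801119, 0.6601255 , 0.37360804]), 'orientation': array([-0.12943395, -0.08835171,  0.56483098,  0.81018936])} ['frame', 'vertical_fov', 'cx', 'cy', 'eye', 'orientation']
{'time': 0.15, 'qpos': array([ 1.06802178e+00,  2.87025022e-01,  1.57785238e+00, -3.30496065e-05,
        1.27861364e+00, -1.49998556e-01]), 'dq': array([-1.08869393e-03, -1.86539761e-03, -4.97432785e-03, -2.43836114e-04,
       -5.39023957e-04, -2.84647540e-05]), 'joint_efforts': array([ 2.56462063e-04, -4.06602538e+01, -2.93140036e+01, -1.87029809e-04,
        3.96569099e-03, -1.99922596e-05]), 'eef_pos': array([0.23292242, 0.63294401, 0.20981675]), 'tcp_rot': array([ 0.12343668,  0.69634014, -0.12471535,  0.69593094]), 'contact_force': array([-0.06833534,  0.14912818, -0.14185939]), 'wrist_torque': array([-0.0176293 , -0.06334284,  0.02963313]), 'opening': 0.9989686319934975} 0.0187
```

View pics/scene0.png

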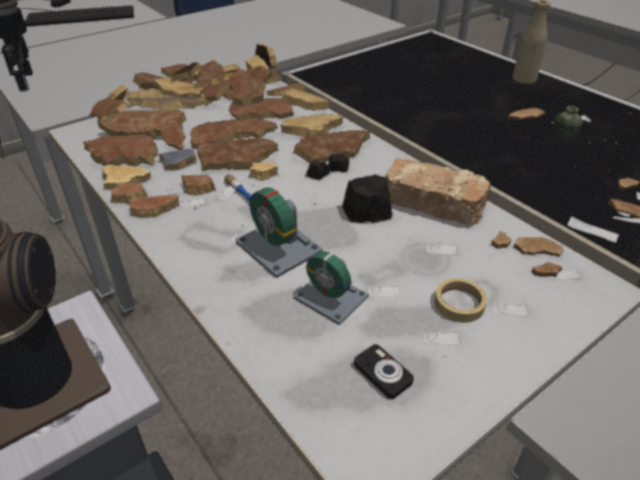

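View pics/side0.png

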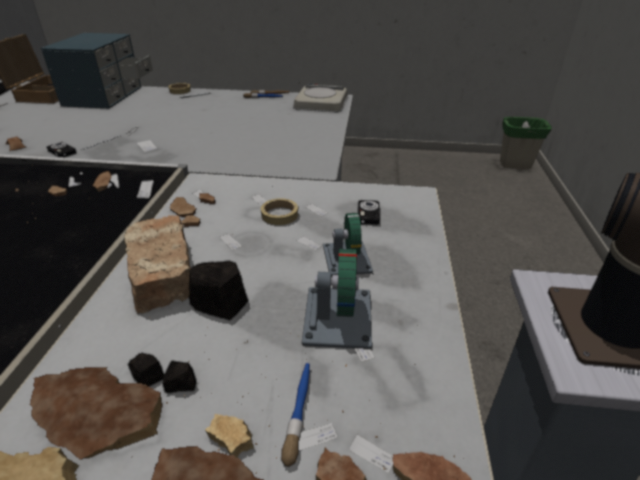

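Candidates for the wheel on its stand: the large one at scene (272,215) / side (346,285), and the small one at scene (328,272) / side (353,233). I choose the large one and check it in a crop.

```bash
python3 - <<'E'
from h import *
a=cv2.imread("pics/scene0.png")[175:280,225:330]; b=cv2.imread("pics/side0.png")[235:355,290:390]
cv2.imwrite("pics/crop1.png",np.hstack([cv2.resize(a,(400,400),interpolation=2),cv2.resize(b,(333,400),interpolation=2)]))
c=read_camera("scene")
# base corners
for nm,u,v in [("L",237,241),("bottom",276,271),("R",320,246)]:
    print(nm,onz(c,u,v,.012))
s=read_camera("side")
for nm,u,v in [("fl",371,344),("bl",304,343),("fr",371,292),("br",309,290)]:
    print(nm,onz(s,u,v,.012))
for cc,name,box in((c,"scene",(175,260,235,310)),(s,"side",(240,325,330,365))):
    r0,r1,c0,c1=box; h=cv2.cvtColor(cc["frame"],cv2.COLOR_RGB2HSV)[r0:r1,c0:c1]
    m=cv2.inRange(h,(60,80,20),(95,255,255)); ys,xs=np.nonzero(m); print(name,xs.min()+c0,xs.max()+c0,ys.min()+r0,ys.max()+r0)
E
```

```text
L [0.45070671 0.09973211 0.012     ]
bottom [ 0.46454897 -0.0306191   0.012     ]
R [ 0.58315008 -0.0227055   0.012     ]
fl [0.45080636 0.10691115 0.012     ]
bl [0.56794863 0.11887887 0.012     ]
fr [ 0.45430801 -0.02980663  0.012     ]
br [ 0.57856164 -0.02059521  0.012     ]
scene 250 293 189 244
side 338 359 240 315
```

View pics/crop1.png

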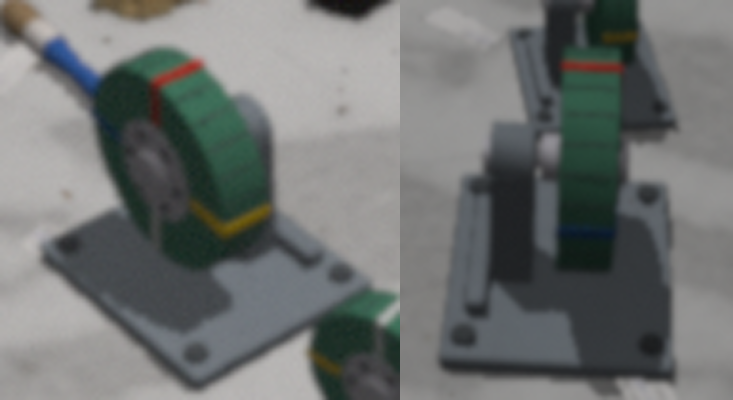

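The crop shows the larger stand: red line near the top, yellow to the right (−y) and blue to the left. I'll solve the pose from these line ends.

```bash
cat >> h.py <<'E'
def wp(P,x,r,k):
    "world point: P=(cx,cy,psi,theta), axial x, radius r, line k quarter turns: 0 white,1 yellow(y),2 red,3 blue"
    cx,cy,ps,th=P; a=th+{0:0,1:-np.pi/2,2:np.pi,3:np.pi/2}[k]
    y,z=-r*np.sin(a),r*np.cos(a)
    return np.array([cx+x*np.cos(ps)-y*np.sin(ps),cy+x*np.sin(ps)+y*np.cos(ps),.09+z])
E
python3 - <<'E'
from h import *
from scipy.optimize import least_squares
c=read_camera("scene"); s=read_camera("side")
ob=[(s,356.7,255.4,-.015,2),(s,338.3,255,.015,2),(c,265.7,196.8,-.015,2),(c,278.3,191.5,.015,2),(c,283.3,235.9,-.015,1),(c,295.9,229.6,.015,1),(s,354.6,304.9,-.015,3),(s,337.4,304.6,.015,3)]
f=lambda P:np.concatenate([np.array(proj(cc,wp(P,x,.06,k)))-(u,v) for cc,u,v,x,k in ob])
r=least_squares(f,[.5,.035,.09,np.pi]); print(r.x,np.degrees(r.x[2:]),r.fun.round(1))
P=r.x
# tape: where brush is, TCP orient
print([onz(s,u,v,.012) for u,v in((307,367),(290,462))])
print(R.from_quat(readout.get_state()["tcp_rot"]).as_matrix().round(3))
E
```

```text
[0.50327223 0.03881292 0.0766792  3.21721227] [  4.39339465 184.3326851 ] [-1.1 -0.8 -0.2 -0.9 -1.1  0.  -1.7 -0.5  0.3 -0.4 -0.6 -0.4  0.2 -0.7
 -0.5 -1. ]
[array([0.55528813, 0.16996363, 0.012     ]), array([0.55552878, 0.33208355, 0.012     ])]
[[-0.     0.345  0.938]
 [-0.001  0.938 -0.345]
 [-1.    -0.001 -0.   ]]
```

Emit:
drive_tool --pt "0 0 0 8.2 1" --pt "0 0 0 8.2 1" --pt "0 0 0 8.2 1" --pt "0 0 0 8.2 1" --pt "0 0 0 8.2 1" --pt "0 0 0 8.2 1" --pt "0 0 0 8.2 1" --pt "0 0 0 8 1"

```text
time: 1.15
eef_pos: [0.2332, 0.6334, 0.2109]
tcp_rot: [0.482, 0.517, -0.482, 0.517]
contact_force: [-0.2, 0.3, -0.6]
opening: 1.004
```

Emit:
drive_tool --pt "0 1.6 4.4 0 1" --pt "0 1.6 4.4 0 1" --pt "0 1.6 4.4 0 1" --pt "0 1.6 4.4 0 1" --pt "0 1.6 4.4 0 1" --pt "0 1.6 4.4 0 1" --pt "0 1.6 4.4 0 1" --pt "0 1.6 4.4 0 1" --pt "0 1.6 4.4 0 1" --pt "0 1.6 4.4 0 1"

```text
time: 2.15
eef_pos: [0.4269, 0.2052, 0.2113]
tcp_rot: [0.481, 0.519, -0.48, 0.519]
contact_force: [2.1, 0.8, -0.1]
opening: 0.998
```

Emit:
drive_tool --pt "0 1.6 4.3 0 1" --pt "0 1.6 4.3 0 1" --pt "0 1.6 4.3 0 1" --pt "0 1.5 4.4 0 1" --pt "3 0 0 0 1" --pt "3 0 0 0 1" --pt "3 0 0 0 1" --pt "0 0 0 0 0.5" --force 30

```text
time: 2.95
eef_pos: [0.4988, 0.0394, 0.1164]
tcp_rot: [0.479, 0.521, -0.483, 0.516]
contact_force: [-0.7, 0.3, 0.9]
opening: 0.858
```

```bash
cat > look.py <<'E'
from h import *
import sys
P=(.5033,.0388,np.radians(4.4),0)
def look(c,show=True):
    h=cv2.cvtColor(cv2.GaussianBlur(c["frame"],(3,3),0),cv2.COLOR_RGB2HSV)
    cx,cy,ps,_=P; n=np.array([np.cos(ps),np.sin(ps),0]); yv=np.array([-np.sin(ps),np.cos(ps),0])
    C=np.array([cx,cy,.09]); o=C-.015*n
    out={}
    M={"red":cv2.inRange(h,(0,140,90),(8,255,255))|cv2.inRange(h,(172,140,90),(180,255,255)),
       "yellow":cv2.inRange(h,(18,110,100),(32,255,255)),"blue":cv2.inRange(h,(100,120,40),(125,255,255)),
       "white":cv2.inRange(h,(0,0,120),(180,70,255))}
    off={"white":0,"yellow":90,"red":180,"blue":-90}
    for k,m in M.items():
        ys,xs=np.nonzero(m); L=[]
        for u,v in zip(xs,ys):
            e,d=ray(c,u,v); q=e+d*((o-e)@n)/(d@n)-o; y,z=q@yv,q[2]; r=np.hypot(y,z)
            if .034<r<.057: L.append((np.degrees(np.arctan2(-y,z))))
        if len(L)>2:
            z=np.exp(1j*np.radians(L)); a=np.degrees(np.angle(z.mean())); 
            out[k]=(len(L),round(a,1),"spread %.2f"%abs(z.mean()),"theta %.1f"%((a+off[k])%360))
    return out
if __name__=="__main__":
    c=read_camera("scene"); s=readout.get_state()
    for k,v in look(c).items(): print(k,*v)
    print(s["time"],s["eef_pos"].round(4),s["contact_force"].round(2),s["wrist_torque"].round(3),round(s["opening"],3))
    if len(sys.argv)>1:
        a=c["frame"][150:280,200:340]; cv2.imwrite(sys.argv[1],cv2.cvtColor(cv2.resize(a,None,fx=5,fy=4.6,interpolation=2)[:, :],cv2.COLOR_RGB2BGR))
E
python3 look.py pics/a1.png
```

```text
blue 4 -115.0 spread 1.00 theta 155.0
white 17 -117.5 spread 0.96 theta 242.5
3.0 [0.5007 0.0394 0.1191] [-0.03 -0.69  0.16] [0.022 0.024 0.02 ] 0.78
```

View pics/a1.png

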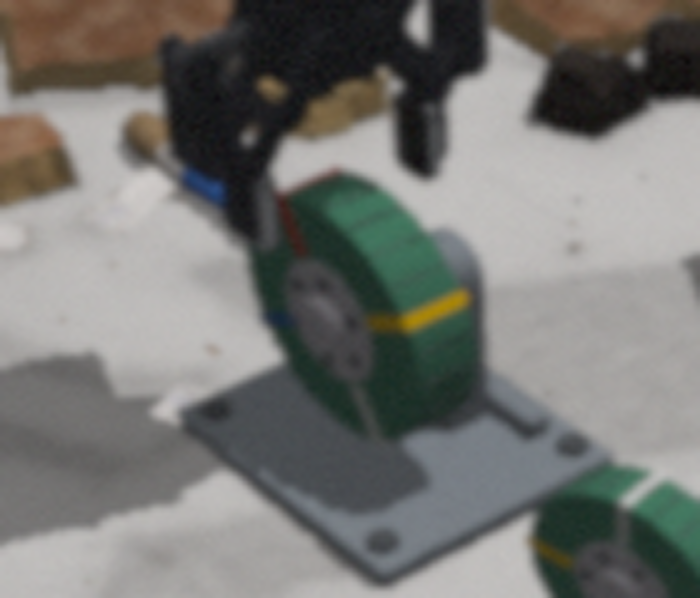

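The picture shows the open fingers straddling the rim. Yellow's rim end has moved from (283,236) to (281,221), so the wheel has rolled by itself. I'll loosen the colour detector.

```bash
python3 - <<'E'
from h import *
P=(.5033,.0388,np.radians(4.4),np.radians(165))
c=read_camera("scene"); h=cv2.cvtColor(cv2.GaussianBlur(c["frame"],(3,3),0),cv2.COLOR_RGB2HSV)
for u,v in [(274,220),(277,220),(280,221),(258,196),(259,200),(260,203),(272,236),(273,239),(255,219),(257,219),(285,222),(268,236)]: print(u,v,h[v,u])
print(proj(c,(wp(P,-.015,0,0))),[np.round(proj(c,wp(P,-.015,.058,k))) for k in range(4)])
E
python3 look.py
```

```text
274 220 [ 24 136  73]
277 220 [ 24 193  78]
280 221 [ 24 188  95]
258 196 [73 35 51]
259 200 [10 61 50]
260 203 [ 11 100  51]
272 236 [75 24 65]
273 239 [72 20 64]
255 219 [103 132  56]
257 219 [105 107  57]
285 222 [69 84 82]
268 236 [78 88 49]
(np.float64(265.08838617867633), np.float64(219.88958604541676)) [array([271., 244.]), array([282., 227.]), array([259., 194.]), array([249., 213.])]
blue 5 -104.6 spread 0.93 theta 165.4
white 16 -116.2 spread 0.97 theta 243.8
3.1 [0.5034 0.0393 0.1224] [ 0.76 -0.03  1.24] [-0.013 -0.002  0.001] 0.604
```

```bash
python3 - <<'E'
t=open("look.py").read()
t=t.replace("(0,140,90),(8,","(0,60,40),(13,").replace("(172,140,90)","(170,60,40)").replace("(18,110,100),(32,","(17,90,50),(34,").replace("(100,120,40)","(98,90,40)").replace("(0,0,120),(180,70,255)","(0,0,55),(180,40,255)")
t=t.replace(".034<r<.057",".036<r<.056")
open("look.py","w").write(t)
E
python3 look.py
```

```text
red 3 -23.9 spread 1.00 theta 156.1
yellow 26 60.3 spread 1.00 theta 150.3
blue 9 -96.8 spread 0.86 theta 173.2
white 119 -124.1 spread 0.44 theta 235.9
3.15 [0.5039 0.0392 0.1231] [ 0.94 -0.06  0.98] [-0.012  0.04  -0.007] 0.518
```

```bash
sed -i 's/<r<.056/<r<.053/' look.py; python3 - <<'E'
from look import *
c=read_camera("scene"); print(look(c)); c["frame"]=cv2.cvtColor(cv2.imread("pics/scene0.png"),cv2.COLOR_BGR2RGB); print(look(c))
E
```

```text
{'red': (10, np.float64(-25.0), 'spread 1.00', 'theta 155.0'), 'yellow': (19, np.float64(59.7), 'spread 1.00', 'theta 149.7'), 'blue': (7, np.float64(-117.0), 'spread 1.00', 'theta 153.0'), 'white': (65, np.float64(-135.6), 'spread 0.40', 'theta 224.4')}
{'red': (19, np.float64(5.8), 'spread 1.00', 'theta 185.8'), 'yellow': (23, np.float64(95.2), 'spread 1.00', 'theta 185.2'), 'blue': (5, np.float64(-80.3), 'spread 1.00', 'theta 189.7'), 'white': (56, np.float64(-137.9), 'spread 0.86', 'theta 222.1')}
```

Emit:
drive_tool --pt "0 0 0 0 0.5" --pt "0 0 0 0 0.5" --pt "0 0 0 0 0.5" --pt "0 0 0 0 0.5" --pt "0 0 0 0 0.5"

```text
time: 3.7
eef_pos: [0.5024, 0.0393, 0.121]
tcp_rot: [0.481, 0.519, -0.48, 0.519]
contact_force: [0.4, -0.0, -0.3]
opening: 0.499
```

```bash
python3 look.py
```

```text
red 4 -25.5 spread 1.00 theta 154.5
yellow 21 60.3 spread 1.00 theta 150.3
blue 6 -117.0 spread 1.00 theta 153.0
white 73 -128.6 spread 0.37 theta 231.4
3.75 [0.5024 0.0393 0.1209] [-0.31  0.5  -0.32] [ 0.019 -0.016  0.004] 0.501
```

Emit:
drive_tool --pt "0.4 0 1.6 0 0.5" --pt "0.77 0 1.6 0 0.5" --pt "0 0 0 0 0" --pt "0 0 0 0 0" --pt "0 0 0 0 0" --pt "0 0 0 0 0" --force 30

```text
time: 4.35
eef_pos: [0.5049, 0.0072, 0.1091]
tcp_rot: [0.48, 0.518, -0.481, 0.519]
contact_force: [1.8, -2.8, -3.6]
opening: 0.337
```

Emit:
drive_tool --pt "-0.46 0 -0.64 0 0" --pt "-0.35 0 -0.7 0 0" --pt "-0.24 0 -0.75 0 0" --pt "-0.12 0 -0.78 0 0" --pt "0.01 0 -0.78 0 0" --pt "0.13 0 -0.77 0 0" --pt "0.25 0 -0.74 0 0" --pt "0.36 0 -0.7 0 0" --pt "0.47 0 -0.63 0 0" --pt "0.56 0 -0.55 0 0"

```text
time: 5.35
eef_pos: [0.5011, 0.0783, 0.1064]
tcp_rot: [0.481, 0.518, -0.479, 0.52]
contact_force: [-3.6, 0.7, 10.7]
opening: 0.342
```

```bash
python3 look.py
```

```text
red 14 -89.0 spread 1.00 theta 91.0
yellow 21 -2.5 spread 1.00 theta 87.5
blue 11 174.6 spread 1.00 theta 84.6
white 63 -142.4 spread 0.21 theta 217.6
5.4 [0.501  0.0793 0.1056] [-0.54  1.08  7.33] [-0.142  0.032 -0.136] 0.336
```

Emit:
drive_tool --pt "0.54 0 -0.4 0 0" --pt "0.56 0 -0.3 0 0" --pt "0.4 0 -0.15 0 0" --pt "0 0 0 0 0"

```text
time: 5.8
eef_pos: [0.5005, 0.0898, 0.092]
tcp_rot: [0.483, 0.519, -0.478, 0.518]
contact_force: [-2.5, 7.7, 12.9]
opening: 0.337
```

```bash
python3 look.py
```

```text
red 12 -106.3 spread 1.00 theta 73.7
yellow 23 -16.7 spread 1.00 theta 73.3
blue 7 159.4 spread 1.00 theta 69.4
white 63 -101.4 spread 0.32 theta 258.6
5.85 [0.5005 0.0897 0.0921] [-2.92  8.02 12.08] [ 1.04   0.461 -0.132] 0.339
```

Emit:
drive_tool --pt "0 0 0 0 0.6" --pt "0 0 0 0 0.6" --pt "0 0 0 0 0.6" --pt "0 0 0 0 0.6" --pt "0 0 0 0 0.6" --pt "0 0 0 0 0.6" --pt "0 0 0 0 0.6" --pt "0 0 0 0 0.6" --pt "0 0 0 0 0.6" --pt "0 0 0 0 0.6"

```text
time: 6.85
eef_pos: [0.4988, 0.086, 0.0881]
tcp_rot: [0.481, 0.519, -0.481, 0.519]
contact_force: [1.0, 0.4, -1.2]
opening: 0.601
```

```bash
python3 look.py pics/a2.png
```

```text
red 18 -70.5 spread 1.00 theta 109.5
yellow 22 14.1 spread 1.00 theta 104.1
blue 10 -166.5 spread 1.00 theta 103.5
white 59 -155.2 spread 0.36 theta 204.8
6.9 [0.4988 0.086  0.0881] [-0.71 -0.07 -0.74] [0.004 0.048 0.   ] 0.599
```

View pics/a2.png

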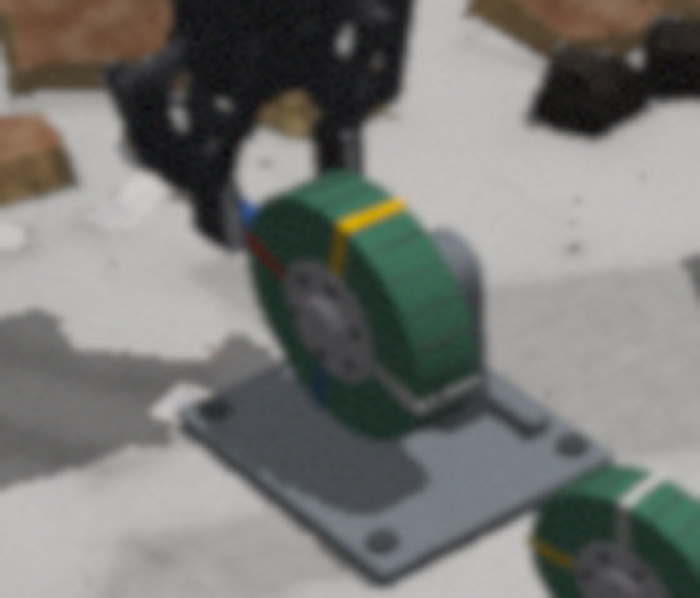

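The wheel rolled back: the yellow rim end is now at (268,195), and θ is about 105°. I'll wait for it to settle.

Emit:
drive_tool --pt "0 0 0 0 0.6" --pt "0 0 0 0 0.6" --pt "0 0 0 0 0.6" --pt "0 0 0 0 0.6" --pt "0 0 0 0 0.6" --pt "0 0 0 0 0.6" --pt "0 0 0 0 0.6" --pt "0 0 0 0 0.6" --pt "0 0 0 0 0.6" --pt "0 0 0 0 0.6"

```text
time: 7.9
eef_pos: [0.4988, 0.086, 0.0881]
tcp_rot: [0.48, 0.519, -0.481, 0.519]
contact_force: [0.9, 0.2, -0.3]
opening: 0.597
```

```bash
python3 look.py; python3 look.py
```

```text
red 19 -66.5 spread 1.00 theta 113.5
yellow 21 18.0 spread 1.00 theta 108.0
blue 11 -163.2 spread 1.00 theta 106.8
white 59 -150.9 spread 0.39 theta 209.1
7.95 [0.4989 0.086  0.0881] [-0.18  0.6  -0.16] [0.015 0.005 0.037] 0.6
red 18 -66.9 spread 1.00 theta 113.1
yellow 21 18.0 spread 1.00 theta 108.0
blue 11 -162.2 spread 1.00 theta 107.8
white 60 -153.3 spread 0.38 theta 206.7
8.0 [0.4988 0.086  0.0881] [-0.39 -0.86 -0.36] [-0.045  0.001  0.051] 0.601
```

Emit:
drive_tool --pt "0 0 0 0 0" --pt "0 0 0 0 0" --pt "0 0 0 0 0" --pt "0 0 0 0 0" --pt "0 0 0 0 0" --force 40

```text
time: 8.5
eef_pos: [0.5006, 0.0861, 0.0889]
tcp_rot: [0.482, 0.517, -0.48, 0.52]
contact_force: [4.8, -0.2, -0.7]
opening: 0.337
```

Emit:
drive_tool --pt "-0.94 0 0.46 0 0" --pt "-0.82 0 0.64 0 0" --pt "-0.67 0 0.8 0 0" --pt "-0.49 0 0.92 0 0" --pt "-0.29 0 1.0 0 0" --pt "-0.07 0 1.04 0 0" --pt "0.15 0 1.04 0 0" --pt "0.36 0 0.98 0 0" --pt "0.55 0 0.89 0 0" --pt "0.73 0 0.75 0 0"

```text
time: 9.5
eef_pos: [0.5054, 0.0008, 0.1067]
tcp_rot: [0.48, 0.519, -0.481, 0.518]
contact_force: [-8.5, -3.2, 20.0]
opening: 0.337
```

Emit:
drive_tool --pt "0.5 0 0.35 0 0" --pt "0 0 0 0 0" --pt "0 0 0 0 0"

```text
time: 9.8
eef_pos: [0.5057, -0.0048, 0.1018]
tcp_rot: [0.479, 0.518, -0.482, 0.519]
contact_force: [-7.5, -7.1, 16.6]
opening: 0.34
```

```bash
python3 look.py
```

```text
red 14 18.1 spread 1.00 theta 198.1
yellow 23 105.2 spread 1.00 theta 195.2
blue 7 -67.8 spread 1.00 theta 202.2
white 61 -132.2 spread 0.82 theta 227.8
9.85 [ 0.5057 -0.0048  0.1018] [-7.66 -6.79 15.75] [-0.787  1.404 -0.203] 0.339
```

θ is about 197° now. I'll release the wheel and let it roll.

Emit:
drive_tool --pt "0 0 0 0 0.6" --pt "0 0 0 0 0.6" --pt "0 0 0 0 0.6" --pt "0 0 0 0 0.6" --pt "0 0 0 0 0.6" --pt "0 0 0 0 0.6" --pt "0 0 0 0 0.6" --pt "0 0 0 0 0.6" --pt "0 0 0 0 0.6" --pt "0 0 0 0 0.6"

```text
time: 10.85
eef_pos: [0.5056, -0.0024, 0.0981]
tcp_rot: [0.48, 0.519, -0.481, 0.519]
contact_force: [0.2, -0.0, 0.2]
opening: 0.602
```

Emit:
drive_tool --pt "0 0 0 0 0.6" --pt "0 0 0 0 0.6" --pt "0 0 0 0 0.6" --pt "0 0 0 0 0.6" --pt "0 0 0 0 0.6" --pt "0 0 0 0 0.6" --pt "0 0 0 0 0.6" --pt "0 0 0 0 0.6" --pt "0 0 0 0 0.6" --pt "0 0 0 0 0.6"

```text
time: 11.85
eef_pos: [0.5056, -0.0024, 0.098]
tcp_rot: [0.48, 0.519, -0.48, 0.519]
contact_force: [-0.3, -0.5, 0.1]
opening: 0.604
```

```bash
python3 look.py
```

```text
yellow 15 61.8 spread 1.00 theta 151.8
blue 5 -116.3 spread 1.00 theta 153.7
white 90 161.0 spread 0.12 theta 161.0
11.9 [ 0.5056 -0.0024  0.098 ] [0.69 0.19 0.85] [-0.015  0.021 -0.009] 0.604
```

Emit:
drive_tool --pt "0 0 0 0 0.6" --pt "0 0 0 0 0.6" --pt "0 0 0 0 0.6" --pt "0 0 0 0 0.6" --pt "0 0 0 0 0.6" --pt "0 0 0 0 0.6" --pt "0 0 0 0 0.6" --pt "0 0 0 0 0.6"

```text
time: 12.7
eef_pos: [0.5056, -0.0024, 0.098]
tcp_rot: [0.48, 0.519, -0.481, 0.519]
contact_force: [-0.2, 0.8, 0.5]
opening: 0.597
```

```bash
python3 look.py
```

```text
yellow 12 60.9 spread 1.00 theta 150.9
blue 7 -117.0 spread 1.00 theta 153.0
white 87 151.3 spread 0.13 theta 151.3
12.75 [ 0.5056 -0.0024  0.098 ] [-0.12 -0.3  -0.16] [-0.017 -0.02  -0.047] 0.6
```

Emit:
drive_tool --pt "-0.81 0 -0.84 0 0.6" --pt "-0.81 0 -0.84 0 0.6" --pt "0 0 0 0 0" --pt "0 0 0 0 0" --pt "0 0 0 0 0" --pt "0 0 0 0 0" --pt "0 0 0 0 0" --force 40

```text
time: 13.45
eef_pos: [0.5046, 0.0146, 0.1156]
tcp_rot: [0.481, 0.519, -0.48, 0.518]
contact_force: [-2.3, 0.7, 7.1]
opening: 0.339
```

Emit:
drive_tool --pt "-0.16 0 -0.31 0 0" --pt "-0.15 0 -0.32 0 0" --pt "-0.12 0 -0.33 0 0" --pt "-0.1 0 -0.33 0 0" --pt "-0.05 0 -0.25 0 0" --pt "-0.05 0 -0.26 0 0" --pt "0 0 0 0 0" --pt "0 0 0 0 0"

```text
time: 14.25
eef_pos: [0.5036, 0.0313, 0.1195]
tcp_rot: [0.481, 0.517, -0.481, 0.52]
contact_force: [4.3, -4.2, -4.7]
opening: 0.337
```

```bash
python3 look.py
```

```text
red 21 -38.7 spread 1.00 theta 141.3
yellow 17 46.3 spread 1.00 theta 136.3
blue 4 -131.1 spread 1.00 theta 138.9
white 65 -149.3 spread 0.38 theta 210.7
14.3 [0.5036 0.0313 0.1195] [ 4.3  -3.88 -5.38] [-0.981 -0.604 -0.425] 0.333
```

Emit:
drive_tool --pt "-0.04 0 -0.3 0 0" --pt "-0.01 0 -0.3 0 0" --pt "0 0 -0.27 0 0" --pt "0 0 0 0 0" --pt "0 0 0 0 0" --pt "0 0 0 0 0"

```text
time: 14.9
eef_pos: [0.5031, 0.0397, 0.12]
tcp_rot: [0.481, 0.517, -0.481, 0.52]
contact_force: [6.0, -4.7, -5.2]
opening: 0.333
```

```bash
python3 look.py; python3 look.py
```

```text
red 21 -43.5 spread 1.00 theta 136.5
yellow 18 39.7 spread 1.00 theta 129.7
blue 5 -138.6 spread 1.00 theta 131.4
white 60 -150.5 spread 0.38 theta 209.5
14.95 [0.5032 0.0397 0.12  ] [ 4.74 -4.21 -5.3 ] [-0.952 -0.696 -0.353] 0.339
red 21 -43.5 spread 1.00 theta 136.5
yellow 18 39.7 spread 1.00 theta 129.7
blue 5 -138.6 spread 1.00 theta 131.4
white 61 -148.3 spread 0.36 theta 211.7
15.0 [0.5032 0.0397 0.12  ] [ 4.46 -4.8  -5.46] [-1.016 -0.755 -0.42 ] 0.337
```

Emit:
drive_tool --pt "0 0 -0.15 0 0" --pt "0 0 0 0 0" --pt "0 0 0 0 0" --pt "0 0 0 0 0" --pt "0 0 0 0 0" --pt "0 0 0 0 0"

```text
time: 15.6
eef_pos: [0.5031, 0.0409, 0.1199]
tcp_rot: [0.481, 0.517, -0.481, 0.52]
contact_force: [4.5, -5.2, -6.6]
opening: 0.332
```

```bash
python3 look.py; python3 - <<'E'
from h import *
c=read_camera("scene"); cv2.imwrite("pics/fin.png",cv2.resize(cv2.cvtColor(c["frame"],cv2.COLOR_RGB2BGR)[150:420,180:520],None,fx=2.2,fy=2.2))
E
```

```text
red 21 -44.9 spread 1.00 theta 135.1
yellow 18 39.7 spread 1.00 theta 129.7
blue 6 -139.4 spread 1.00 theta 130.6
white 62 -148.4 spread 0.34 theta 211.6
15.65 [0.5031 0.0409 0.12  ] [ 4.35 -5.29 -5.94] [-1.2   -0.718 -0.449] 0.333
```

View pics/fin.png

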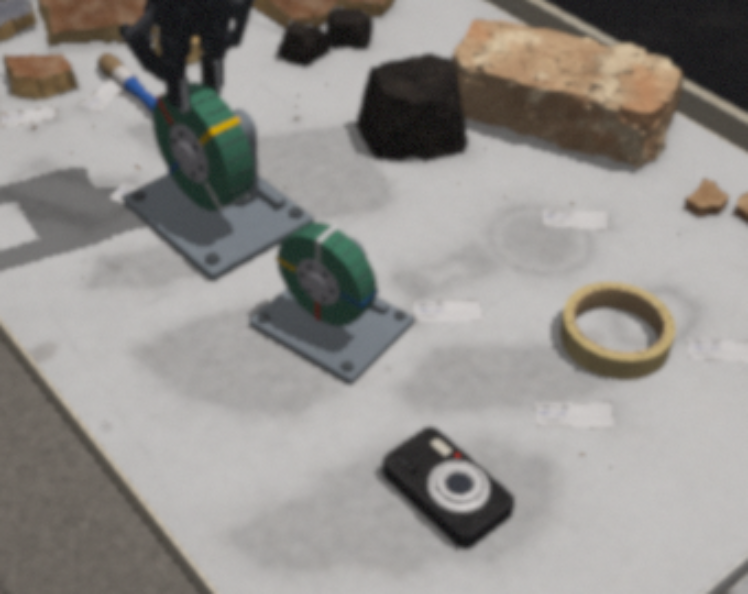

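The wheel is pinched at its rim near the top and held still. Brush, tape roll and camera lie where they started.

```bash
python3 -c "
from plant import sign_off
print(sign_off())"
```

```text
the job is handed in; nothing more can be done
None
```

The wheel on the larger stand is gripped at its rim near the top (40 N) and held still, with the heavy side straight down as near as I could measure. I handed it in at about 16 s of the 56 s allowed.

- **Finding the heavy side:** the wheel rolled on its own at the start and stopped at a turn angle of about 152°. I turned it past the other side and released it; it stopped at about 109°. A second release from the first side stopped at about 152° again. The middle is about 130.5°, so the resting band is about ±21.5°, inside the stated 18 to 30°.
- **Last check:** the yellow, blue and red lines read 129.7°, 130.6° and 135.1°. Their own middles were about 129°, 130° and 134°, so the wheel is within about 1° of the middle. The red line read about 4 to 5° higher than the other two all along, which I put down to calibration. The white line's reading was spoiled by the background, so I ignored it.
- **Forces:** the highest reading I saw at the wrist was about 22 N. In the last reading the wheel was pushing back on the grip with about 9 N, and the wheel was still.
- **Bystanders:** brush, tape roll and camera looked undisturbed in the last picture. I did not measure their positions again.

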